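# Load a capacitor and hold the test carriage at the reader

### The arm

A 6-joint arm with a two-finger parallel gripper is mounted at the origin on the work surface. World frame = base frame: x ahead of the robot, y to its left, z up, the work surface at z = 0. Lengths are in mm, angles in rad, forces in N, time in s.
With the tool pointing down it reaches from about 275 to 825 mm from the base axis. Payload 4.9 kg.
Tool frame: the origin (TCP) lies at the centre of the arm's flange, where the gripper is bolted on; the fingertips stand 173 mm ahead of it and the grasp point (between the pads) lies 155 mm ahead of it; z points along the fingers, y is the line along which they close (so a half turn about z gives the same grasp; the last joint's range is limited). The gripper opens to 85 mm and grips with 20 to 120 N. Pads are 22 mm wide; open, the fingers measure 114 mm over their backs; the gripper's body (76 mm by 85 mm) begins 54 mm behind the grasp point. The pads swing forward as they close: fully open they stand 13 mm farther back than shut.
Start: joints at [-1.302, 0.326, -0.193, 1.052, 0, 1.437], TCP at [215.611, -505.995, 404.681] pointing down, gripper open.
Joint ranges: [-2.65, 2.65], [-0.97, 1.79], [-1.3, 1.35], [-1.93, 2.1], [-1.47, 1.37], [-3.14, 3.14]. Speed limits (rad/s): [2.57, 2.57, 3.14, 3.14, 3.14, 3.14].

### API

Orientations are given as a unit quaternion [x, y, z, w].
In Python, from plant import env gives the robot as it stands.
- The arm moves only by the tool run_rows, called after ">>>" by a JSON object that holds its "op" and its "data". Schema: {"type":"object","properties":{"ticks":{"type":"array","items":{"type":"object","properties":{"tx":{"type":"number"},"ty":{"type":"number"},"tz":{"type":"number"},"twist":{"type":"number"}},"additionalProperties":false},"minItems":1,"maxItems":20},"aperture":{"type":"number"},"grip_n":{"type":"number"},"only":{"type":"string"},"quiet":{"type":"boolean"},"lines":{"type":"string"}},"required":["ticks"],"additionalProperties":false}. ticks is a list of rows, 1 to 20 of them, each an object with the fields tx, ty, tz (the shift in mm), twist (a turn about the tool's z in rad); a field left out counts as zero; each row shifts and turns the commanded pose from where the row before left it, along the tool's axes as they then stand; what a row does not reach is not made up. A row lasts 1/8 s, in which the tool goes at most 62.5 mm and 0.188 rad, less where a joint would pass 70% of its speed; a pose out of reach is approached as far as the arm can. aperture is the finger opening in mm, set as the call begins (left out keeps the last). The fingers move at their own pace and stop on an object; grip_n is the grip in N (left out, the last holds). Time passes only in rows, so rows that do not move let the fingers close. The tool returns the time, the measured TCP pose, the force, the opening and the grip force at its end. only (a regular expression) keeps the lines of the reply that match it, lines (a string "A,B") keeps lines A to B, and quiet returns only ok. Input that does not fit is refused with a message, and nothing moves.
- env.sense(): the state, without advancing time (a new reading comes with each control period).
- env.capture(name): name is "scene" or "top"; returns a dict with "pixels" (400x640x3 uint8, blue, green, red), "fx", "fy", "cx", "cy" (pixels), "R" (3x3) and "t" (3): a world point X has camera coordinates R X + t. Camera axes: x right, y down, z forward; pixel columns grow to the right and rows downward; lengths in mm; the calibration is good to about 2 mm. A picture is of the moment at which its call begins. There is no depth.
- env.job_done(): hands the job in; it is judged then, once.
The state is a dict: "t": time; "joint_positions": joint angles; "joint_velocities": joint speeds; "joint_efforts": joint torques, N m; "position": TCP position; "tool_rot": TCP orientation; "ft_force": force on the tool from outside, world axes, zero at the start; "wrist_torque": the same for the moment, N m; "finger_gap": finger opening in mm; "gripper_force": force on a finger pad.
Only numpy, scipy, OpenCV 4.12 (cv2) and the standard library are available. Lean on these libraries where they do the work, as an engineer would, in place of code of your own. Each camera call takes 0.05 s, during which the arm holds its last target. There are 200 camera calls.

### The job

Take the blue capacitor out of the pocket tray and stand it in the square nest of the test fixture's black carriage. Then pull the carriage out by its red knob, against its return spring, until the white line through the nest is level with the red pointer of the grey reader, and finish while still holding it there, with the capacitor seated. Leave the reader's setting, the other capacitors and everything else on the bench where they are.

Things in the scene. Friction and masses are not known exactly. Their poses are not given: they have to be found in the camera images.
- cap_blue: the blue capacitor to load: upright cylinder, 18 mm diameter, 36 mm tall, about 18 g, aluminium top. Origin at the centre of its underside, z up. It starts in one of the tray's pockets and stands 22 mm out of the tray top
- tray: light grey pocket tray, fixed, 110 (x) x 165 (y) x 20 mm high, with six square pockets of 22 mm, 14 mm deep (floor 6 mm above the bench), at local x = -26, +26 mm and y = -54, 0, +54 mm. Four of them hold capacitors. Origin at the centre of its underside
- fixture: aluminium base plate fixed to the bench, 10 mm thick, covering local x -205 to +95 mm, y -45 to +85 mm, with rails up to 20 mm high and, behind the nest, a blue block with a dark spring barrel (x +34 to +98 mm, y within 25 mm, up to 50 mm high). Origin on its underside, straight below the nest's home place; z up. The carriage is pulled out along the fixture's -x axis
- carriage: slide with a black 56 x 56 mm nest block (top 32 mm above the bench), white line over its centre, and a bar (top at 24 mm) with the red knob towards the fixture's -x. Origin: centre of the block's underside, 12 mm up, axes as the fixture's. Travel 85 mm from home; the spring pulls it home with 2 N there, plus 1.1 N per 10 mm (5 to 9 N at the mark), always
- nest (a point): centre of the nest's floor, on the carriage, 18 mm above the bench: a square hole of 24 mm, 14 mm deep, with a 3 mm bevelled mouth. A seated capacitor stands on this floor, its origin at this point, its top 54 mm above the bench. Axes parallel to the fixture's
- handle (a point): centre of the red knob: upright cylinder 22 mm diameter, 34 mm high, from 39 to 73 mm above the bench, this point at 56 mm; on a thinner steel stem. It is on the carriage, 95 mm from the nest towards the fixture's -x
- reader: grey block 24 x 30 mm, top 56 mm above the bench, clamped at the fixture's +y side 47 to 77 mm from the slide's centreline; thin red pointer reaches to 31 mm. Origin on the centreline, level with the pointer, 10 mm above the bench, axes as the fixture's: the carriage is at the mark when the nest's x here is 0. Set 28 to 62 mm out from the nest's home; a hard knock can shift it
- cap_black: capacitor in a sleeve of black colour, same size and origin as the blue one, standing in another tray pocket; a bystander to be left where it is
- cap_orange: capacitor in a sleeve of orange colour, same size and origin as the blue one, standing in another tray pocket; a bystander to be left where it is
- cap_green: capacitor in a sleeve of green colour, same size and origin as the blue one, standing in another tray pocket; a bystander to be left where it is
- spool: grey solder spool standing on the bench, 54 mm diameter, 50 mm tall; bystander, origin at the centre of its underside
- screwdriver: screwdriver with a red handle lying on the bench; bystander
- wrench: steel wrench lying on the bench; bystander
- flux: small jar, 48 mm diameter, 50 mm tall; bystander, origin at the centre of its underside

How it is judged (in metres and radians):
On the way, in this order (a step that is already met when the one before it is completed fails the run):
1. the blue capacitor stands in the nest, let go (horizontal distance between cap_blue and nest below 0.005 m and z of cap_blue in the frame of nest between -0.004 and 0.004 m and angle between cap_blue's own z axis and vertical below 0.15 rad and contact force between each of the arm, the fingers and cap_blue below 0.1 N), for 0.2 s.
2. the fingers hold the carriage with its white line at the red pointer (x of nest in the frame of reader between -0.004 and 0.004 m and linear speed of carriage below 0.01 m/s and contact force between the fingers and carriage above 2 N), for 0.3 s.
At the end, for the whole second after the job is handed in: The blue capacitor stands upright (within 0.15 rad) on the nest floor, within 5 mm of its centre and untouched by the robot; the fingers bear on the carriage with more than 2 N and keep it still with its white line within 4 mm of the reader's red pointer (all of step 1 and all of step 2); the arm keeps its last pose, push and grip.
It fails at once if the reader's setting is knocked by more than 4 mm (distance of reader from where it was at the start of the episode above 0.004 m).
It fails at once if another capacitor is moved by more than 15 mm (distance of any of cap_black, cap_orange, cap_green from where it was at the start of the episode above 0.015 m).
It fails at once if a bench bystander is moved by more than 25 mm (distance of any of spool, screwdriver, wrench, flux from where it was at the start of the episode above 0.025 m).
It also fails if it takes over 45 s, if anything falls off the work surface, if the arm or the gripper's body presses on something with over 40 N, if the wrist force passes 120 N, or if a joint passes its speed limit or range.

## Working session

There is one attempt and no reset: what is moved stays moved. The work goes in short steps, Python scripts to look and compute and a tool call to move; the robot and the scene stay as the last step left them, time stands still between calls to the robot, and variables do not carry over. Pictures are saved under pics/ and viewed, at most 10 in all, crops included, and the job is handed in when it is done.

```bash
ls; mkdir -p pics
```

Run:
```python
from plant import env
import cv2
s=env.sense(); print(s)
for n in("scene","top"):
    c=env.capture(n); cv2.imwrite(f"pics/{n}0.png",c["pixels"]); print(n,c["fx"],c["fy"],c["cx"],c["cy"],c["R"],c["t"])
```

```text
pics
plant.py
{'t': 0.0, 'joint_positions': array([-1.30220225e+00,  3.26938151e-01, -1.93584801e-01,  1.05199521e+00,
       -1.56094536e-05,  1.43658259e+00]), 'joint_velocities': array([-0.00106733, -0.00047501,  0.00034671,  0.00103242,  0.00051669,
       -0.00153703]), 'joint_efforts': array([-1.10216864e-03, -4.43393469e+01,  2.62440223e+01,  1.55297422e-02,
       -7.97588973e-05,  6.86612452e-06]), 'position': array([ 215.52725407, -505.70305061,  403.90434795]), 'tool_rot': array([ 9.79786334e-01,  2.00044989e-01, -6.55889354e-05, -8.58453067e-04]), 'ft_force': array([-0.16229217,  0.25167725, -0.63486933]), 'wrist_torque': array([ 0.00442744, -0.01353435,  0.06389834]), 'gripper_force': 0.0, 'finger_gap': 85.21442616912141}
scene 372.77275390225236 372.77275390225236 313.7081211140092 205.27033821392033 [[ 0.29471747  0.95554251 -0.00895069]
 [ 0.59714517 -0.19147365 -0.77894511]
 [-0.74602899  0.22422387 -0.62702823]] [ -73.68739051 -317.38992822 1594.22444009]
top 441.7504266624633 441.7504266624633 312.8587761142794 196.79344197057745 [[-0.01919084 -0.99972708  0.01332203]
 [-0.99265881  0.01746033 -0.11968132]
 [ 0.11941605 -0.01552102 -0.99272298]] [ -75.31566103  557.90314499 1042.39228626]
```

View pics/top0.png

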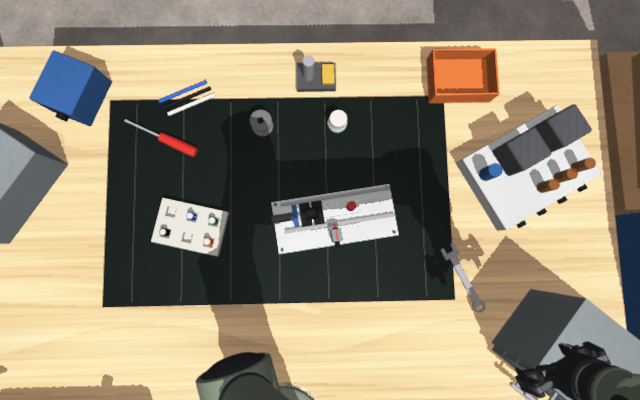

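View pics/scene0.png

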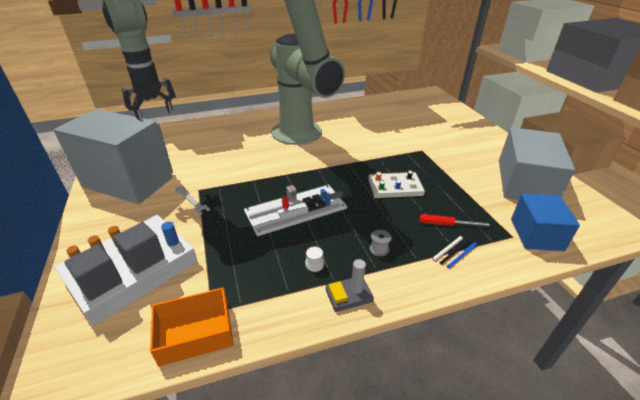

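Create h.py:
```python
import numpy as np,cv2
from plant import env
def ray(c,u,v):
    R=np.array(c["R"]);t=np.array(c["t"])
    d=R.T@np.array([(u-c["cx"])/c["fx"],(v-c["cy"])/c["fy"],1]);o=-R.T@t
    return o,d
def onz(c,p,z):
    o,d=ray(c,*p); return o+d*(z-o[2])/d[2]
def tri(c1,p1,c2,p2):
    o1,d1=ray(c1,*p1);o2,d2=ray(c2,*p2)
    s=np.linalg.lstsq(np.c_[d1,-d2],o2-o1,rcond=None)[0]
    a,b=o1+d1*s[0],o2+d2*s[1]; return (a+b)/2,np.linalg.norm(a-b)
def proj(c,X):
    p=np.array(c["R"])@X+np.array(c["t"]); return c["fx"]*p[0]/p[2]+c["cx"],c["fy"]*p[1]/p[2]+c["cy"]
```

Run:
```python
import cv2
t=cv2.imread("pics/top0.png");s=cv2.imread("pics/scene0.png")
cv2.imwrite("pics/top_crop.png",cv2.resize(t[180:260,145:405],None,fx=3,fy=3,interpolation=cv2.INTER_CUBIC))
cv2.imwrite("pics/sc_crop.png",cv2.resize(s[160:240,235:435],None,fx=4,fy=4,interpolation=cv2.INTER_CUBIC))
```

```text
(no output)
```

View pics/top_crop.png

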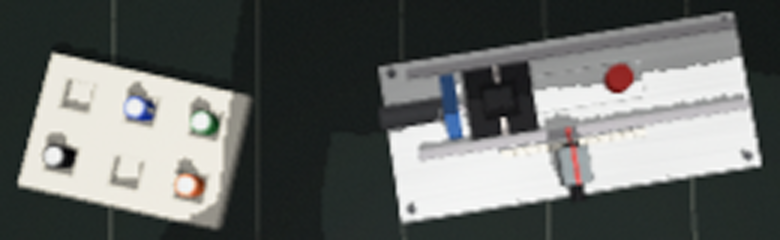

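View pics/sc_crop.png

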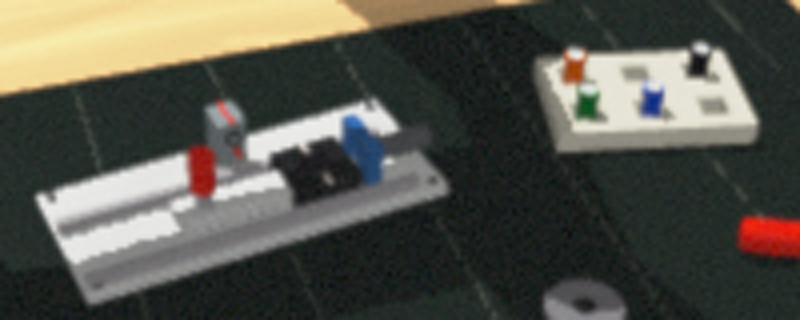

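Create m.py:
```python
from h import *
T=env.capture("top");S=env.capture("scene")
np.set_printoptions(precision=1,suppress=True)
def t(p): return (p[0]+.5)/3-.5+145,(p[1]+.5)/3-.5+180
def s(p): return (p[0]+.5)/4-.5+235,(p[1]+.5)/4-.5+160
tc=[(380,68),(735,13),(762,165),(400,222)];sc=[(447,185),(90,297),(38,195),(370,100)]
A,B,C,D=[onz(T,t(p),10) for p in tc]
for a,b in zip(tc,sc): print("corner",onz(T,t(a),10),onz(S,s(b),10),*tri(T,t(a),S,s(b)))
print("dims",[np.linalg.norm(x) for x in (A-B,D-C,A-D,B-C)])
for nm,P in(("T",[A,B,C,D]),("S",[onz(S,s(b),10) for b in sc])):
    A,B,C,D=P; ex=(A-B)+(D-C);ex/=np.linalg.norm(ex);ey=np.array([-ex[1],ex[0],0])
    O=(A+B+C+D)/4+55*ex-20*ey
    print(nm,"yaw",np.degrees(np.arctan2(ex[1],ex[0])),"home",O[:2],"knob",(O-95*ex)[:2])
def cen(c,box,f):
    u0,v0,u1,v1=box;h=cv2.cvtColor(c["pixels"][v0:v1,u0:u1],cv2.COLOR_BGR2HSV).astype(int)
    n,l,st,ce=cv2.connectedComponentsWithStats(f(h).astype(np.uint8)); i=1+np.argmax(st[1:,4])
    return ce[i]+[u0,v0],st[i]
red=lambda h:((h[...,0]<8)|(h[...,0]>172))&(h[...,1]>130)&(h[...,2]>70)
kt,st=cen(T,(340,195,365,215),red);print("knob top",kt,st,onz(T,kt,71))
ks,st=cen(S,(278,192,292,214),red);print("knob sc",ks,st,onz(S,ks,56),tri(T,kt,S,ks))
print("nest hole",onz(T,t((498,97)),32),"line",onz(T,t((495,72)),32),onz(T,t((507,125)),32))
pt,st=cen(T,(325,220,345,245),red);print("pointer px",pt,st)
print("pointer tip/end",onz(T,t((568,128)),50),onz(T,t((577,185)),56))
# tray
tt=[(52,52),(250,97),(220,228),(19,186)]
Q=[onz(T,t(p),20) for p in tt];print("tray c",sum(Q)/4,[np.linalg.norm(Q[i]-Q[i-1]) for i in range(4)])
e=(Q[0]-Q[1])+(Q[3]-Q[2]);print("tray y-yaw",np.degrees(np.arctan2(e[1],e[0])))
blue=lambda h:(abs(h[...,0]-115)<15)&(h[...,1]>130)
white=lambda h:(h[...,1]<40)&(h[...,2]>235)
bt,st=cen(T,(183,208,200,222),blue);print("blue top",bt,st,onz(T,bt,35))
bs,st=cen(S,(392,178,404,190),blue);print("blue sc",bs,st,onz(S,bs,31),tri(T,bt,S,bs))
print("captop hand",onz(T,t((135,107)),42), onz(S,s((654,83)),42))
```

```bash
python3 m.py
```

```text
corner [547.3  17.5  10. ] [552.5  14.9  10. ] [547.6  17.5   5.6] 0.7952177650615085
corner [ 588.2 -279.    10. ] [ 594.5 -278.    10. ] [ 589.1 -278.7    5.5] 2.3513672552055094
corner [ 461.3 -296.3   10. ] [ 466.1 -295.9   10. ] [ 461.5 -296.3    6.6] 1.3705723890358221
corner [420.4   2.2  10. ] [424.9  -6.   10. ] [419.5  -0.7   5.4] 6.547792437459835
dims [np.float64(299.3348662045645), np.float64(301.22260610396046), np.float64(127.73963414912242), np.float64(128.0922877438232)]
T yaw 97.82713708493839 home [516.6 -81.7] knob [ 529.6 -175.8]
S yaw 98.11524426883987 home [521.5 -84. ] knob [ 534.9 -178. ]
knob top [350.9 205.8] [ 7  7  9  9 64] [ 529. -174.   71.]
knob sc [285.2 201.8] [ 4  4  7 13 71] [ 530.8 -176.1   56. ] (array([ 530.5, -175.7,   55.7]), np.float64(0.4803798550792485))
nest hole [519.5 -79.6  32. ] line [539.9 -77.5  32. ] [496.7 -86.4  32. ]
pointer px [334. 224.] [9 3 1 3 3]
pointer tip/end [ 492.3 -134.6   50. ] [ 446.9 -140.1   56. ]
tray c [490.5 216.   20. ] [np.float64(111.43920077946942), np.float64(166.732613706263), np.float64(108.34468889263091), np.float64(166.47357214485726)]
tray y-yaw 76.68551554307277
blue top [193.2 218.2] [ 8  8  5  4 11] [509.4 204.   35. ]
blue sc [397.7 185.3] [ 4  5  4  5 16] [527.4 204.1  31. ] (array([511.7, 210.9,  18.2]), np.float64(5.371659529801163))
captop hand [515.9 210.7  42. ] [516.  209.8  42. ]
```

The top view shows the blue cap in the middle far pocket (191,216 px), the knob at (351,206), the nest near (311,212) and the pointer tip near (334,222). The scene view agrees, and the measured sizes match those given. The estimates are cap (516,210), knob (530.5,-175.7), nest (517.4,-81.6), fixture yaw 97.9° and pointer about 48.5 mm out. I'm moving over the cap now.

>>> {"op": "run_rows", "data": {"ticks": [{"tx":28, "ty":-27}, {"tx":28, "ty":-27}, {"tx":28, "ty":-27}, {"tx":28, "ty":-27}, {"tx":28, "ty":-27}, {"tx":28, "ty":-27}, {"tx":28, "ty":-27}, {"tx":28, "ty":-27}, {"tx":28, "ty":-27}, {"tx":28, "ty":-27}, {"tx":28, "ty":-27}, {"tx":28, "ty":-27}, {"tx":28, "ty":-27}, {"tx":28, "ty":-27}, {"tx":28, "ty":-27}, {"tx":28, "ty":-27}, {"tx":28, "ty":-27}, {"tx":28, "ty":-27}, {"tx":28, "ty":-27}, {"tx":25, "ty":-28}], "aperture": 50, "grip_n": 40}}

```text
t: 2.7
position: [516.4, 211.3, 404.4]
tool_rot: [0.98, 0.2, -0.0, 0.0]
ft_force: [1.0, -0.7, 0.5]
finger_gap: 49.7
gripper_force: 0.0
```

>>> {"op": "run_rows", "data": {"ticks": [{"tz":15, "twist":-0.156}, {"tz":15, "twist":-0.156}, {"tz":15, "twist":-0.156}, {"tz":15, "twist":-0.156}, {"tz":15, "twist":-0.156}, {"tz":15, "twist":-0.155}, {}, {}]}}

```text
t: 3.7
position: [516.1, 210.1, 315.1]
tool_rot: [0.785, 0.619, 0.0, 0.0]
ft_force: [0.9, 0.1, 0.1]
finger_gap: 49.8
gripper_force: 0.0
```

Create go.py:
```python
import sys,numpy as np
from plant import env
from scipy.spatial.transform import Rotation as Ro
g=np.array([float(a) for a in sys.argv[1:4]])
s=env.sense();R=Ro.from_quat(s["tool_rot"]).as_matrix()
y=float(sys.argv[4]) if len(sys.argv)>4 else None
a=np.degrees(np.arctan2(R[1,1],R[0,1]))
print("pos",s["position"],"tool delta",R.T@(g-s["position"]),"tool y yaw",a,"tilt",R[:,2],"q",s["joint_positions"],"F",s["ft_force"],s["finger_gap"],s["t"])
if y is not None: print("turn",np.radians(-(((y-a)+90)%180-90)))
```

```bash
python3 go.py 515.9 210.2 197 -13.3
```

```text
pos [516.14168277 210.09136595 315.09442214] tool delta [ 2.78624472e-02 -2.98364947e-01  1.18094339e+02] tool y yaw -13.474912204625799 tilt [ 3.55447121e-04  1.01729950e-04 -9.99999932e-01] q [ 2.54098767e-01  4.14336325e-01 -3.05509345e-01  8.50581052e-01
  9.11353912e-06  2.06007665e+00] F [0.89048157 0.13197462 0.09205277] 49.84441741837754 3.7
turn -0.003052793872642232
```

>>> {"op": "run_rows", "data": {"ticks": [{"tz":25}, {"tz":25}, {"tz":25}, {"tz":20}, {"tz":15}, {"tz":8}, {}, {}]}}

```text
t: 4.7
position: [516.4, 210.2, 197.3]
tool_rot: [0.785, 0.62, 0.001, 0.0]
ft_force: [1.2, 0.4, 0.9]
finger_gap: 50.3
gripper_force: 0.0
```

```bash
python3 go.py 515.9 210.2 197
```

```text
pos [516.35811345 210.18138368 197.34527173] tool delta [-0.08790909 -0.45037881  0.34475786] tool y yaw -13.357605090310674 tilt [ 1.13262504e-03  2.81731480e-04 -9.99999319e-01] q [ 2.54162979e-01  5.60851331e-01 -4.21768870e-01  5.87009050e-01
 -1.21013912e-05  2.05809321e+00] F [1.216136   0.40690797 0.86462403] 50.27419463567356 4.7
```

>>> {"op": "run_rows", "data": {"ticks": [{}, {}, {}, {}, {}], "aperture": 0, "grip_n": 40}}

```text
t: 5.32
position: [516.2, 210.1, 197.2]
tool_rot: [0.784, 0.62, 0.0, 0.0]
ft_force: [-1.9, 0.2, 5.4]
finger_gap: 16.4
gripper_force: 39.2
```

>>> {"op": "run_rows", "data": {"ticks": [{"tz":-8}, {"tz":-15}, {"tz":-25}, {"tz":-25}, {"tz":-15}, {}]}}

```text
t: 6.08
position: [516.5, 210.2, 286.1]
tool_rot: [0.785, 0.62, 0.001, 0.001]
ft_force: [0.1, -0.2, 0.2]
finger_gap: 16.5
gripper_force: 39.0
```

```bash
python3 go.py 517.4 -81.6 285 187.8
```

Run:
```python
from h import *
T=env.capture("top");S=env.capture("scene")
a=cv2.resize(T["pixels"][170:270,150:250],(400,400),interpolation=2);b=cv2.resize(S["pixels"][110:210,350:450],(400,400),interpolation=2)
cv2.imwrite("pics/lift.png",np.hstack([a,b]))
```

```text
pos [516.49587416 210.17526246 286.09748124] tool delta [-283.67994754   68.26207247    0.89583415] tool y yaw -13.352960106126597 tilt [ 2.66263864e-03  6.99340613e-04 -9.99996211e-01] q [ 2.54084953e-01  4.45211837e-01 -3.40832932e-01  7.81998617e-01
  7.60693933e-06  2.05793284e+00] F [ 0.11601405 -0.20533103  0.21965027] 16.518814086231895 6.075
turn -0.3691888003949186
```

View pics/lift.png

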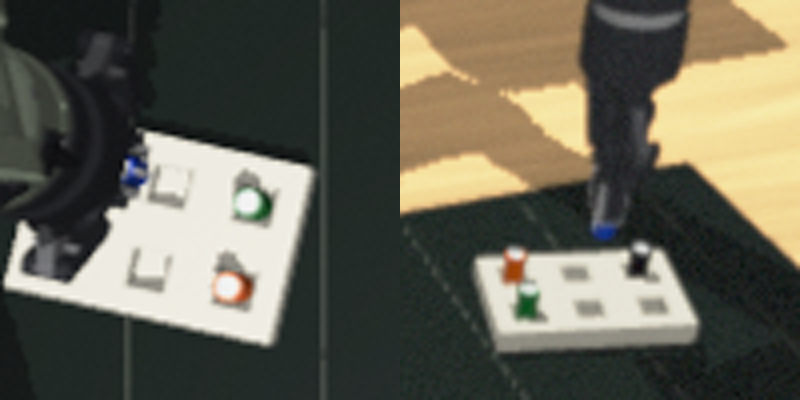

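The left half shows the blue cap between the fingers at (134,172) and its pocket at (167,185) empty. The right half shows it at (602,230), clear of the tray, with the other caps in place. Moving to the nest.

>>> {"op": "run_rows", "data": {"ticks": [{"tx":-28.4, "ty":6.8}, {"tx":-28.4, "ty":6.8}, {"tx":-28.4, "ty":6.8}, {"tx":-28.4, "ty":6.8}, {"tx":-28.4, "ty":6.8}, {"tx":-28.4, "ty":6.8}, {"tx":-28.4, "ty":6.8}, {"tx":-28.4, "ty":6.8}, {"tx":-28.4, "ty":6.8}, {"tx":-28.1, "ty":7}, {"twist":-0.125}, {"twist":-0.125}, {"twist":-0.12}, {}, {}]}}

```text
t: 8.05
position: [516.6, -81.6, 284.0]
tool_rot: [0.658, 0.753, -0.0, -0.001]
ft_force: [0.3, -0.0, -0.4]
finger_gap: 16.2
gripper_force: 39.0
```

```bash
python3 go.py 517.4 -81.6 235 187.8
```

Run:
```python
from h import *
T=env.capture("top");S=env.capture("scene")
a=cv2.resize(T["pixels"][170:270,265:365],(400,400),interpolation=2);b=cv2.resize(S["pixels"][130:230,260:360],(400,400),interpolation=2)
cv2.imwrite("pics/above.png",np.hstack([a,b]))
h=cv2.cvtColor(S["pixels"],cv2.COLOR_BGR2HSV)
```

```text
pos [516.57006324 -81.62473868 284.04567476] tool delta [-0.11390042  0.87971985 49.04468105] tool y yaw 7.756827791560736 tilt [-1.16436539e-03  3.84588849e-04 -9.99999248e-01] q [-2.97924591e-01  3.93066404e-01 -4.32726624e-01  7.46229263e-01
  2.58626900e-05  1.13748983e+00] F [ 0.28685044 -0.01181344 -0.36365038] 16.206318162782452 8.05
turn -0.0007534971826225991
```

View pics/above.png

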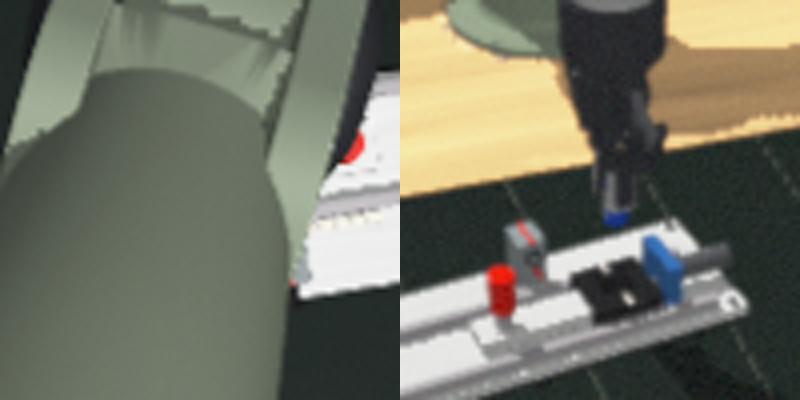

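The cap is in the grip, upright over the nest at right-half (616,215), and there is nothing in the way. Lowering in stages.

>>> {"op": "run_rows", "data": {"ticks": [{"ty":0.8, "tz":20}, {"tz":20}, {"tz":12}, {"tz":6}, {"tz":6}, {"tz":4}, {"tz":4}, {}]}}

```text
t: 9.15
position: [517.5, -81.6, 212.5]
tool_rot: [0.657, 0.754, -0.0, -0.0]
ft_force: [0.4, 0.2, 0.0]
finger_gap: 16.1
gripper_force: 39.0
```

```bash
python3 go.py 517.4 -81.6 209.2
```

```text
pos [517.51540879 -81.61993281 212.52152383] tool delta [ 0.0348974  -0.11075023  3.32155891] tool y yaw 7.845930604460795 tilt [-2.80438854e-04  1.44686166e-04 -9.99999950e-01] q [-2.97388355e-01  4.91737742e-01 -5.00485844e-01  5.78883267e-01
  5.61597992e-05  1.13647066e+00] F [0.39600664 0.19725586 0.03425683] 16.061209950127935 9.15
```

>>> {"op": "run_rows", "data": {"ticks": [{"tz":1.5}, {"tz":1.5}, {}, {}]}}

```text
t: 9.65
position: [517.6, -81.6, 209.7]
tool_rot: [0.657, 0.754, 0.0, 0.0]
ft_force: [0.7, -0.6, -0.0]
finger_gap: 16.5
gripper_force: 39.0
```

>>> {"op": "run_rows", "data": {"ticks": [{}, {}, {}, {}], "aperture": 45}}

```text
t: 10.15
position: [517.6, -81.6, 209.7]
tool_rot: [0.657, 0.754, 0.0, 0.0]
ft_force: [0.5, 0.4, 0.5]
finger_gap: 45.0
gripper_force: 0.0
```

>>> {"op": "run_rows", "data": {"ticks": [{"tz":-10}, {"tz":-20}, {"tz":-25}, {"tz":-25}, {"tz":-20}, {}]}}

```text
t: 10.9
position: [518.4, -81.8, 311.7]
tool_rot: [0.657, 0.754, 0.001, 0.002]
ft_force: [-0.4, 0.1, -0.5]
finger_gap: 44.9
gripper_force: 0.0
```

```bash
python3 go.py 530.5 -175.7 300 97.8
```

```text
pos [518.37722156 -81.83521717 311.71694632] tool delta [-94.62043438  -0.85852876  11.87780997] tool y yaw 7.852094188659654 tilt [ 0.00397281 -0.00120176 -0.99999139] q [-2.97288096e-01  3.61686182e-01 -3.98084258e-01  8.06875305e-01
  1.47030263e-05  1.13646663e+00] F [-0.38156044  0.1393531  -0.49508293] 44.87210213399129 10.9
turn -1.5698871116816306
```

>>> {"op": "run_rows", "data": {"ticks": [{"tx":-24}, {"tx":-24}, {"tx":-24}, {"tx":-22.5, "ty":-0.5}, {"twist":-0.175}, {"twist":-0.175}, {"twist":-0.175}, {"twist":-0.175}, {"twist":-0.175}, {"twist":-0.175}, {"twist":-0.175}, {"twist":-0.175}, {"twist":-0.17}, {}, {}], "aperture": 55}}

```text
t: 12.78
position: [529.9, -175.4, 309.4]
tool_rot: [-0.067, 0.998, 0.0, -0.0]
ft_force: [0.3, -1.5, -0.1]
finger_gap: 55.0
gripper_force: 0.0
```

```bash
python3 go.py 530.5 -175.7 211 97.8
```

Run:
```python
from h import *
T=env.capture("top");S=env.capture("scene")
a=cv2.resize(T["pixels"][170:270,265:365],(400,400),interpolation=2);b=cv2.resize(S["pixels"][130:230,260:360],(400,400),interpolation=2)
cv2.imwrite("pics/knob.png",np.hstack([a,b]))
for z in(18,54): print(z,proj(S,np.array([517.4,-81.6,z])),proj(T,np.array([517.4,-81.6,z])))
```

```text
pos [ 529.93383648 -175.42854399  309.41322737] tool delta [-0.56126221 -0.3697225  98.41293534] tool y yaw 97.66398485819252 tilt [-4.00276761e-04  2.04363738e-04 -9.99999899e-01] q [-4.51919631e-01  4.22138106e-01 -3.09484129e-01  8.39623430e-01
  9.04959566e-06 -5.85681450e-01] F [ 0.30419936 -1.5477698  -0.13009906] 54.98306862853791 12.775
turn -0.0023739120571074548
18 (np.float64(313.9187731815176), np.float64(203.11216814974486)) (np.float64(311.4666068003149), np.float64(213.3340468448108))
54 (np.float64(313.8189856720332), np.float64(194.02794919373616)) (np.float64(311.6207248071165), np.float64(212.08654891730737))
```

View pics/knob.png

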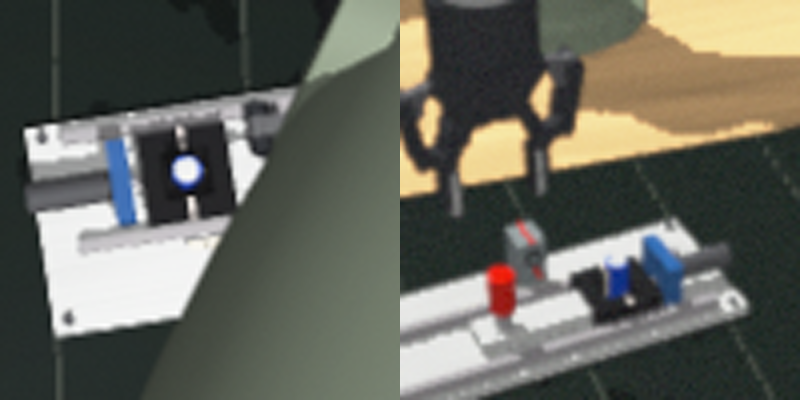

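The cap stands in the nest. Its top is at scene (313.8,194.5) px, where a seated top (z 54) should project, and the gripper is centred over the knob. Lowering and gripping.

>>> {"op": "run_rows", "data": {"ticks": [{"tx":-0.5, "ty":-0.4, "tz":25}, {"tz":25}, {"tz":20}, {"tz":15}, {"tz":9}, {"tz":4}, {}]}}

```text
t: 13.75
position: [530.7, -175.7, 211.8]
tool_rot: [-0.068, 0.998, -0.0, 0.0]
ft_force: [0.2, 0.1, -0.1]
finger_gap: 55.0
gripper_force: 0.0
```

>>> {"op": "run_rows", "data": {"ticks": [{}, {}, {}, {}, {}], "aperture": 0, "grip_n": 60}}

```text
t: 14.38
position: [530.7, -175.5, 212.4]
tool_rot: [-0.068, 0.998, 0.0, 0.0]
ft_force: [-0.9, 0.3, 5.7]
finger_gap: 20.9
gripper_force: 58.5
```

```bash
python3 go.py 530.5 -175.7 211 97.8
```

```text
pos [ 530.72795036 -175.46200266  212.3777132 ] tool delta [ 0.25945437 -0.20498398  1.37744791] tool y yaw 97.81624529191865 tilt [ 8.83015277e-04  2.66459225e-04 -9.99999575e-01] q [-0.45149283  0.54168036 -0.4061757   0.62226199  0.00062503 -0.58791177] F [-0.86685881  0.34083312  5.72294961] 20.858971538501706 14.375
turn 0.00028353383192808066
```

>>> {"op": "run_rows", "data": {"ticks": [{"ty":-2}, {"ty":-4}, {"ty":-6}, {"ty":-8}, {"ty":-8}, {"ty":-8}, {"ty":-6}, {"ty":-4}, {"ty":-2}, {}, {}]}}

```text
t: 15.75
position: [537.1, -221.9, 212.4]
tool_rot: [-0.069, 0.998, 0.002, 0.001]
ft_force: [-1.3, 7.0, 7.5]
finger_gap: 20.4
gripper_force: 59.0
```

```bash
python3 go.py 530.5 -175.7 211 97.8
```

Run:
```python
from h import *
T=env.capture("top");S=env.capture("scene");cv2.imwrite("pics/t1.png",T["pixels"]);cv2.imwrite("pics/s1.png",S["pixels"])
a=cv2.resize(T["pixels"][195:245,300:350],(400,400),interpolation=2);b=cv2.resize(S["pixels"][180:230,265:315],(400,400),interpolation=2)
cv2.imwrite("pics/pull.png",np.hstack([a,b]))
```

```text
pos [ 537.12112724 -221.857417    212.35146595] tool delta [ 0.24414118 46.62452394  1.50568676] tool y yaw 97.86576887131193 tilt [ 9.13801080e-04  3.47246275e-03 -9.99993553e-01] q [-0.51947749  0.57440246 -0.34316785  0.65415659  0.00346801 -0.65676038] F [-1.31165402  7.00403923  7.45853763] 20.35005738200607 15.75
turn 0.001147883349713644
```

View pics/pull.png

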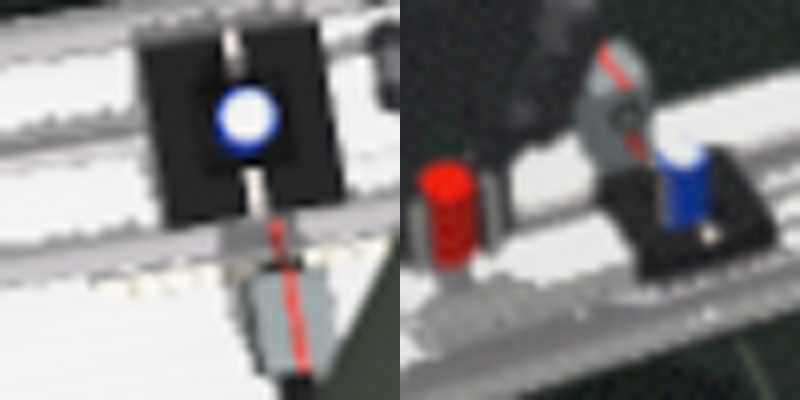

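The pull moved the carriage. In the top crop the white line runs from (235,50) to (255,190) and the pointer from (275,220) to (279,255), so it is a little short. The cap is still seated. Computing what remains.

Run:
```python
from h import *
np.set_printoptions(precision=1,suppress=True)
T=env.capture("top");S=env.capture("scene")
def t(p): return (p[0]+.5)/8-.5+300,(p[1]+.5)/8-.5+195
def s(p): return (p[0]+.5)/8-.5+265,(p[1]+.5)/8-.5+180
a=np.radians(97.85);ex=np.array([np.cos(a),np.sin(a),0]);ey=np.array([-ex[1],ex[0],0])
O=np.array([517.4,-81.6,0])
f=lambda X:np.array([(X-O)@ex,(X-O)@ey,X[2]])
for p in[(233,32),(237,70),(250,170),(258,212)]: print("line",f(onz(T,t(p),32)))
print("line sc",f(onz(S,s((710,232)),32)))
print("tip tri",f(tri(T,t((275,222)),S,s((640,156)))[0]),tri(T,t((275,222)),S,s((640,156)))[1])
for z in(34,38,45,50): print("tip",z,f(onz(T,t((275,222)),z)),f(onz(T,t((279,256)),z)),"sc",f(onz(S,s((640,156)),z)))
print("stripe56",f(onz(T,t((285,270)),56)),f(onz(T,t((305,370)),56)),"sc",f(onz(S,s((602,47)),56)),f(onz(S,s((628,86)),56)))
```

```text
line [-46.8 -28.1  32. ]
line [-46.2 -16.4  32. ]
line [-45.2  14.4  32. ]
line [-45.5  27.3  32. ]
line sc [ 89.4 -92.   32. ]
tip tri [16.3 -9.  44.1] 154.37193181160546
tip 34 [-50.   31.2  34. ] [-49.5  41.6  34. ] sc [ 86.8 -41.3  34. ]
tip 38 [-49.7  31.4  38. ] [-49.3  41.7  38. ] sc [ 84.1 -45.8  38. ]
tip 45 [-49.2  31.8  45. ] [-48.8  42.   45. ] sc [ 79.5 -53.6  45. ]
tip 50 [-48.9  32.1  50. ] [-48.4  42.2  50. ] sc [ 76.3 -59.1  50. ]
stripe56 [-49.1  46.9  56. ] [-50.2  76.8  56. ] sc [92.7  2.8 56. ] [ 89.5 -24.6  56. ]
```

>>> {"op": "run_rows", "data": {"ticks": [{"ty":-1.8}, {"ty":-1.8}, {}, {}, {}, {}]}}

```text
t: 16.7
position: [537.6, -225.3, 212.4]
tool_rot: [-0.069, 0.998, 0.002, 0.001]
ft_force: [-0.5, 7.9, 9.2]
finger_gap: 20.6
gripper_force: 59.0
```

```bash
python3 go.py 530.5 -175.7 211 97.8
```

Run:
```python
from h import *
T=env.capture("top");S=env.capture("scene")
a=cv2.resize(T["pixels"][195:245,300:350],(400,400),interpolation=2);b=cv2.resize(S["pixels"][180:230,265:315],(400,400),interpolation=2)
cv2.imwrite("pics/pull2.png",np.hstack([a,b]))
```

```text
pos [ 537.61647469 -225.28311789  212.3637052 ] tool delta [ 0.25457159 50.08547369  1.53948092] tool y yaw 97.8789472005917 tilt [ 9.07539855e-04  3.67552489e-03 -9.99992833e-01] q [-0.52423194  0.57702445 -0.33804043  0.65678557  0.00363621 -0.66174496] F [-0.47579792  7.86982257  9.15357106] 20.570249542274276 16.7
turn 0.0013778885855575654
```

View pics/pull2.png

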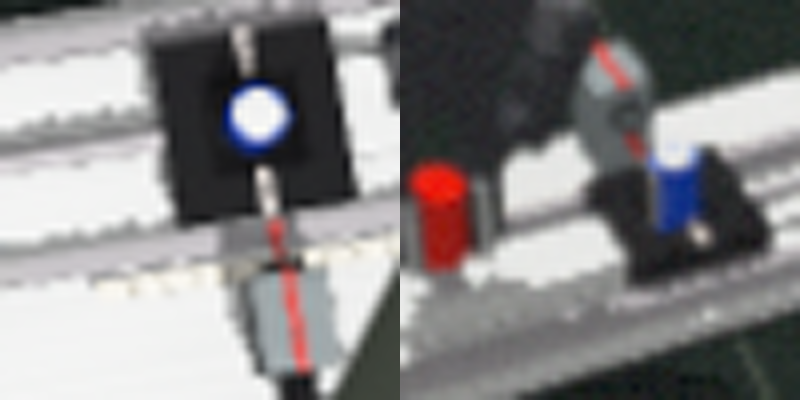

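The white line in the top crop, (243,35) to (268,205), now runs straight into the pointer at (275,222), less than 1 mm off. The cap is seated at (258,115), and the grip holds at 59 N. Handing in.

```bash
python3 -c "
from plant import env
print(env.job_done())"
```

```text
the job is handed in; nothing more can be done
None
```

The job is handed in at about 17 s of the 45 s: the blue capacitor is seated in the nest and the gripper is holding the carriage with its white line within about 1 mm of the red pointer, as measured in the top camera; the hand-in returned no verdict.

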